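Close the standoff jar and hold it over the code reader

TASK

The orange cap of the standoff jar is loose: with the jar still in its stand, turn the cap clockwise until it is fully tight. Then lift the jar by its cap out of the stand, keeping it upright all the way, and hold it level and still in the air over the middle of the reader's round window, its underside about 8 cm above the glass, so that the code under the jar can be read. Finish while holding it there, and leave everything else on the bench where it is.

Things in the scene. Friction and masses are not known exactly. Their poses are not given: they have to be found in the camera images.
- orange_jar: Square milky-white plastic jar (standoffs inside) with an orange screw cap, the one to close and lift. Body 60 x 60 x 75 mm tall; cap from 77 to 105 mm above the jar's underside. 0.24 to 0.44 kg. Origin at the centre of its underside, z up; black mark on the shoulder at its +x side. It stands in either of the stand's pockets, 5 mm above the table, its sides parallel to the pocket's.
- orange_cap (a joint): Captive quarter-turn cap on the orange jar: round, 44 mm across, 28 mm tall. Turns on the jar's vertical axis against 0.1 N m of friction, stays where left, never comes off or rises. In rad: 0 = fully tight at its stop (white line on cap in line with the black mark on the shoulder); positive = unscrewed, counter-clockwise from above; starts at 0.5 to 1.4. Tighten clockwise.
- orange_cap_top (a point): Centre of the top face of the orange cap, 105 mm above the jar's underside, 110 mm above the table while the jar is in the stand.
- stand: Fixed aluminium stand with two square pockets, centres at y = +62 and -62 mm in its frame. Each is 64 x 64 mm inside, 74 x 74 mm outside; walls 32 mm high over the table, floor 5 mm thick. Jars have 2 mm of play on every side; the pocket lets them turn about 0.07 rad at most. Origin on the table midway between the pockets, z up.
- reader: Fixed black code reader, a flat box 160 mm (x) by 140 mm (y) and 40 mm high, with a round window on top. Origin at the centre of its underside, z up.
- reader_window (a point): Centre of the round pale glass window (68 mm across, metal rim) in the middle of the reader's top, 40 mm above the table; z up.
- blue_jar: The same kind of jar with a blue cap, already tight, in the other pocket. Leave it alone. Origin at the centre of its underside.
- screwdriver: Bystander: screwdriver lying on the bench beyond the stand and reader. Origin at its middle underneath.
- board: Bystander: green circuit board 120 x 90 mm lying flat, under 20 mm tall, to the robot's right. Origin at the centre of its underside.
- multimeter: Bystander: yellow hand-held multimeter 160 x 80 x 34 mm lying on the bench to the robot's left. Origin at the centre of its underside.
- spool: Bystander: metal spool 64 mm across and 46 mm tall standing on its flange at the far left. Origin at the centre of its underside.
- bin: Bystander: empty black parts bin 90 x 120 x 55 mm at the far right. Origin at the centre of its underside.
- spray_bottle: Bystander: white spray bottle with a red head, 84 mm across and 235 mm tall, at the far left. Origin at the centre of its underside.
Mind the look-alikes: they are no part of the job. Of the things that look like the stand, take the one that is farthest to the robot's left at the start.

How it is judged:
By the outcome, as a careful person would: the job done as asked, in the order asked, and still so for the second after the job is handed in, while the arm keeps its last pose, push and grip.
It also fails if it takes over 48 s, if anything falls off the work surface, if the arm or the gripper's body presses on something with over 40 N, if the wrist force passes 120 N, or if a joint passes its speed limit or range.

ROBOT

A 6-joint arm with a two-finger parallel gripper is mounted at the origin on the work surface. World frame = base frame: x ahead of the robot, y to its left, z up, the work surface at z = 0. Lengths are in m, angles in degrees, forces in N, time in s.
With the tool pointing down it reaches from about 0.25 to 0.725 m from the base axis. Payload 9.7 kg.
Tool frame: the origin (TCP) lies midway between the tips of the shut fingers; the grasp point (between the pads) lies 19 mm behind it; z points along the fingers, y is the line along which they close (so a half turn about z gives the same grasp; the last joint's range is limited). The gripper opens to 85 mm and grips with 20 to 120 N. Pads are 22 mm wide; open, the fingers measure 114 mm over their backs; the gripper's body (76 mm by 85 mm) begins 54 mm behind the grasp point. The pads swing forward as they close: fully open they stand 13 mm farther back than shut.
Start: joints at [66.979, 4.979, 10.078, 95.1, 0, 90], TCP at [0.215, 0.506, 0.231] pointing down, gripper open.
Joint ranges: [-179.16, 179.16], [-48.56, 103.87], [-65.8, 70.77], [-126.05, 130.52], [-82.76, 87.17], [-180, 180]. Speed limits (degrees/s): [127.2, 127.2, 147.25, 180, 180, 180].

INTERFACE

Orientations are given as [roll, pitch, yaw] about the fixed x, y, z axes, in that order (R = Rz(yaw) Ry(pitch) Rx(roll)).
In Python, from workcell import * gives the robot as it stands.
- The arm moves only by the tool servo_tool, never from a script. Its argument "moves" is a list of rows, each a list of 4 numbers: the shift along the world's x, y, z in parts of the range, where 1.0 means 0.5 m, then the turn about the world's z in parts of the range, where 1.0 means pi rad. A call has 1 to 20 rows; each row is the pose to reach, as a shift and turn from the pose commanded when the call began; what a row does not reach only later rows make up. A row lasts 1/12 s, in which the tool goes at most 41.7 mm and 7.16 degrees, less where a joint would pass 70% of its speed; a pose out of reach is approached as far as the arm can. Shift and turn numbers lie between -1 and 1, and a call with a number outside is refused. A call with a gripper value outside its range is refused whole. "claw" is the closure, from 0 (fully open) to 1 (shut), set as the call begins (left out, the last holds). The fingers move at their own pace and stop on an object; "force" is the grip in N (left out, the last holds). Time passes only in rows, so rows that repeat a pose let the fingers close. It gives the time, the measured TCP pose, the force, the opening and the grip force at its end, in the units of the state.
- get_obs(): the state, without advancing time (a new reading comes with each control period).
- camera(name): name is "scene" or "top"; returns the picture (480x640x3 uint8, red, green, blue); there is no depth.
- get_calibration(name): a dict with "fx", "fy", "cx", "cy" (pixels), "k1" (the pictures are not rectified: a ray, as slopes to the right and down, at radius r is drawn at 1 + k1 r^2 times it, then the intrinsics apply), "rvec" (rotation vector, rad) and "tvec" (3), from world to camera coordinates, as OpenCV has them. Camera axes: x right, y down, z forward; pixel columns grow to the right and rows downward; lengths in m; the calibration is good to about 2 mm. A picture is of the moment at which its call begins. get_calibration takes no time and is no camera call.
- job_done(): hands the job in; it is judged then, once.
The state is a dict: "time": time; "q": joint angles; "qd": joint speeds; "joint_efforts": joint torques, N m; "ee_pos": TCP position; "tcp_rot": TCP orientation; "wrist_force": force on the tool from outside, world axes, zero at the start; "torque": the same for the moment, N m; "opening": finger opening in m; "grasp_force": force on a finger pad.
Only numpy, scipy, OpenCV 4.12 (cv2) and the standard library are available. Lean on these libraries where they do the work, as an engineer would, in place of code of your own. Each camera call takes 0.05 s, during which the arm holds its last target. There are 200 camera calls.

## Working session

There is one attempt and no reset: what is moved stays moved. The work goes in short steps, Python scripts to look and compute and a tool call to move; the robot and the scene stay as the last step left them, time stands still between calls to the robot, and variables do not carry over. Pictures are saved under pics/ and viewed, at most 10 in all, crops included, and the job is handed in when it is done.

Besides the shell and the picture viewer there is one more tool, called after ">>>" by a JSON object that holds its "op" and its "data". servo_tool: Moves the arm, as the interface text tells. Its arguments: {"type":"object","properties":{"moves":{"type":"array","items":{"type":"array","items":{"type":"number"}}},"claw":{"type":"number"},"force":{"type":"number"}},"required":["moves"]}

```bash
mkdir -p pics; python3 - <<'E'
from workcell import *
import cv2
for n in("scene","top"):
    cv2.imwrite(f"pics/{n}0.png",camera(n)[:,:,::-1]); print(get_calibration(n))
print(get_obs())
E
```

```text
{'fx': 484.44153347897094, 'fy': 484.44153347897094, 'cx': 321.11744500215946, 'cy': 237.72458590724943, 'k1': -0.0689817836467244, 'rvec': array([ 1.1271983 ,  2.46101215, -0.92560389]), 'tvec': array([ 0.3309133 , -0.23058931,  1.69054564])}
{'fx': 482.5476838781139, 'fy': 482.5476838781139, 'cx': 323.22506386205447, 'cy': 232.47880818746162, 'k1': -0.07453934861700065, 'rvec': array([ 2.09471262, -2.13824289,  0.2078465 ]), 'tvec': array([0.00685118, 0.53752546, 1.50426915])}
{'time': 0.1, 'q': array([ 6.69800277e+01,  5.00659413e+00,  1.00389225e+01,  9.50997969e+01,
       -1.60456715e-03,  8.99983426e+01]), 'qd': array([-0.02229246, -0.14447514,  0.12609497, -0.09571062, -0.01889831,
        0.0148591 ]), 'joint_efforts': array([ 5.25282248e-04, -5.21560764e+01,  4.65653801e+01,  1.61053747e-02,
        2.83198216e-05,  1.35605183e-05]), 'ee_pos': array([0.21500396, 0.50600667, 0.23066633]), 'tcp_rot': array([-1.79932531e+02,  1.60261441e-03,  1.56981687e+02]), 'wrist_force': array([ 0.27670631,  1.01750862, -0.0528186 ]), 'torque': array([ 0.00570848, -0.00970258, -0.01900909]), 'grasp_force': 0.0, 'opening': 0.08533886828551021}
```

View pics/top0.png

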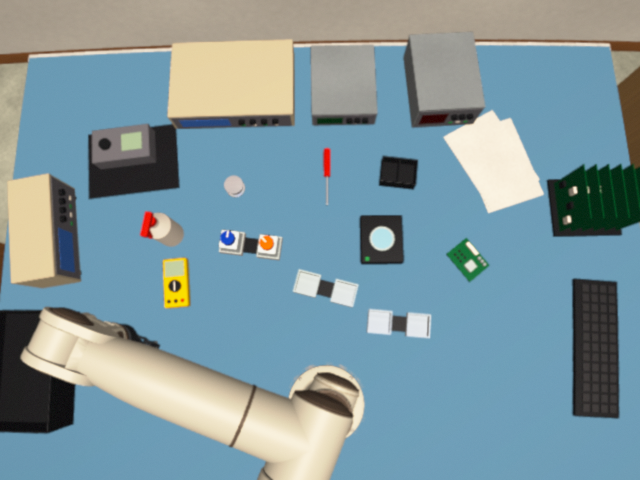

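View pics/scene0.png

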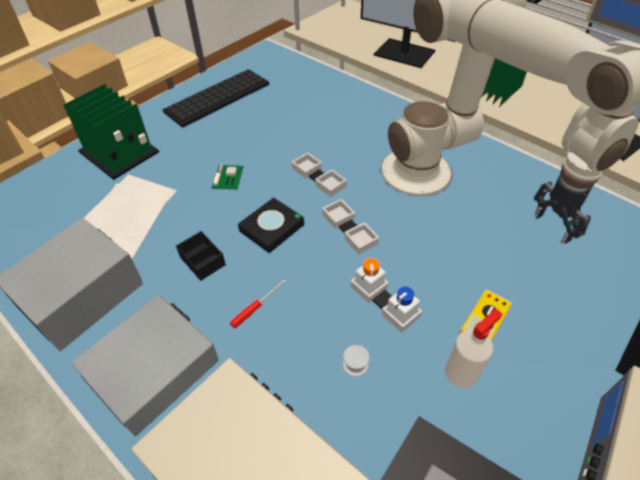

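The top picture shows the base at about (327,400), the stand with the jars at about (250,243) with the orange cap at (267,242), and the reader window at (382,239). I'll zoom in and measure.

```bash
cat > h.py <<'E'
from workcell import *
import cv2, numpy as np
def cal(n):
    c=get_calibration(n); K=np.array([[c['fx'],0,c['cx']],[0,c['fy'],c['cy']],[0,0,1]])
    return K,np.array([c['k1'],0,0,0,0]),cv2.Rodrigues(c['rvec'])[0],np.array(c['tvec']).reshape(3)
def back(n,uv,z):
    K,d,R,t=cal(n); p=cv2.undistortPoints(np.array(uv,float).reshape(-1,1,2),K,d).reshape(-1,2)
    r=np.c_[p,np.ones(len(p))]@R; o=-R.T@t
    return o+r*((z-o[2])/r[:,2])[:,None]
def proj(n,P):
    K,d,R,t=cal(n); return cv2.projectPoints(np.array(P,float).reshape(-1,1,3),cv2.Rodrigues(R)[0],t,K,d)[0].reshape(-1,2)
def crop(n,img,x,y,w,h,s): return cv2.resize(img[y:y+h,x:x+w],None,fx=s,fy=s,interpolation=cv2.INTER_CUBIC)
E
python3 - <<'E'
from h import *
t=cv2.imread('pics/top0.png'); s=cv2.imread('pics/scene0.png')
a=crop('t',t,214,222,76,44,10); b=crop('s',s,340,245,90,90,6)
c=np.zeros((600,800,3),np.uint8); cv2.imwrite('pics/ct.png',a); 
b2=crop('s',s,345,250,80,80,7); cv2.imwrite('pics/cs.png',b2)
for n,im in(('top',t),('scene',s)):
    hsv=cv2.cvtColor(im,cv2.COLOR_BGR2HSV)
    m=cv2.inRange(hsv,(5,170,150),(20,255,255)); m=cv2.morphologyEx(m,cv2.MORPH_CLOSE,np.ones((3,3)))
    k,l,st,ce=cv2.connectedComponentsWithStats(m)
    for i in range(1,k):
        if st[i,4]>40: print(n,'orange',st[i],ce[i],back(n,ce[i],.10))
    m=cv2.inRange(hsv,(80,20,170),(100,110,255)); k,l,st,ce=cv2.connectedComponentsWithStats(m)
    for i in range(1,k):
        if st[i,4]>150: print(n,'win',st[i],ce[i],back(n,ce[i],.04))
E
```

```text
top orange [260 236  13  14 122] [266.54918033 242.89344262] [[0.49877067 0.17328682 0.1       ]]
top win [476  45  34  22 220] [491.08636364  52.7       ] [[ 1.18592667 -0.62021551  0.04      ]]
top win [ 479   45  135   92 3612] [543.76328904  79.77436323] [[ 1.07826793 -0.80062818  0.04      ]]
top win [   17    46   439   199 21617] [233.53716982 150.08784753] [[0.83145494 0.29409196 0.04      ]]
top win [ 529   98   95   88 2526] [577.71694378 140.13380839] [[ 0.84817477 -0.89292872  0.04      ]]
top win [ 31 133  23  28 182] [ 41.79120879 145.47802198] [[0.87073662 0.97249625 0.04      ]]
top win [ 13 150  22  29 180] [ 20.63333333 167.1       ] [[0.7937724  1.04178062 0.04      ]]
top win [  341   191   245   206 10059] [446.58236405 284.79033701] [[ 0.36115828 -0.39563813  0.04      ]]
top win [372 228  21  21 339] [381.68141593 238.03834808] [[ 0.51781048 -0.19380532  0.04      ]]
top win [ 602  251   38   62 1006] [626.57157058 279.35785288] [[ 0.3620577  -0.99869239  0.04      ]]
top win [ 204  295  143   87 3409] [279.32883544 337.9850396 ] [[0.20604186 0.14009867 0.04   
[... 225 characters left out ...]
  161   85 4457] [536.68027821 445.95288311] [[-0.14257492 -0.64665339  0.04      ]]
top win [   0  407  166   73 3315] [ 93.30316742 451.23288084] [[-0.13375773  0.71962     0.04      ]]
top win [588 435  52  45 977] [621.07676561 464.82804504] [[-0.2150639  -0.91432251  0.04      ]]
top win [ 167  439   95   41 1661] [217.08308248 464.05418423] [[-0.16919649  0.33210148  0.04      ]]
scene orange [364 259  15  16 156] [370.58333333 265.75641026] [[0.49858228 0.17233141 0.1       ]]
scene win [     0     40    640    440 138492] [357.60813621 273.10437426] [[0.50341084 0.13542539 0.04      ]]
scene win [260 212  21  16 259] [270.35135135 219.45173745] [[ 0.51619144 -0.19663211  0.04      ]]
```

View pics/ct.png

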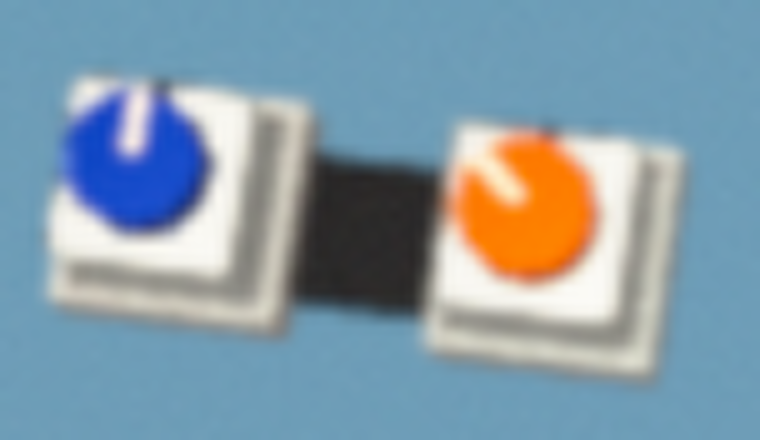

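View pics/cs.png

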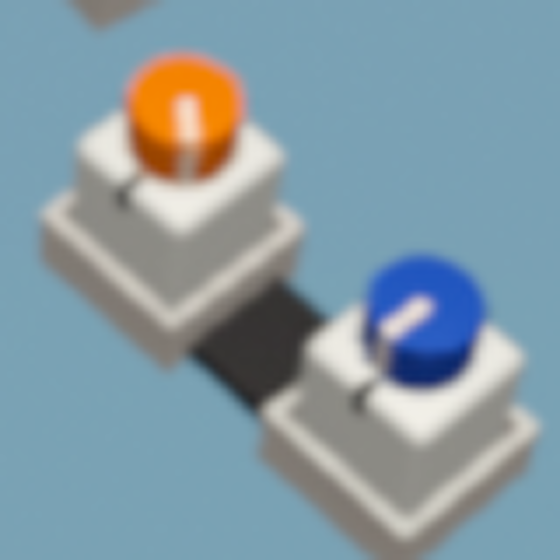

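The crops show the orange cap in the right pocket. Its white line points up-left and the shoulder mark is at the top edge, so it is about 50° unscrewed. The blue cap's line is in line with its mark. Next I'll refine the poses.

```bash
python3 - <<'E'
from h import *
from scipy.optimize import least_squares
def cen(h):
    M=cv2.moments(h.astype(np.float32).reshape(-1,1,2)); return np.array([M['m10']/M['m00'],M['m01']/M['m00']])
a=np.linspace(0,2*np.pi,60); ci=np.c_[np.cos(a),np.sin(a)]
C={}
for n in('top','scene'):
    im=cv2.imread(f'pics/{n}0.png'); hsv=cv2.cvtColor(im,cv2.COLOR_BGR2HSV)
    for name,lo,hi,r,zs,x0 in(('or',(5,150,120),(22,255,255),.022,(.082,.11),(.4985,.173)),('bl',(108,130,60),(125,255,255),.022,(.082,.11),(.51,.297)),('win',(80,20,150),(100,150,255),.034,(.04,),(.517,-.195))):
        m=cv2.inRange(hsv,lo,hi); p=proj(n,[*x0,zs[-1]])[0]
        k=np.zeros_like(m); cv2.circle(k,tuple(int(v) for v in p.round()),15,255,-1); m&=k
        pts=cv2.findNonZero(m); 
        K,l,st,ce=cv2.connectedComponentsWithStats(m); b=1+np.argmax(st[1:,4]); pts=cv2.findNonZero((l==b).astype(np.uint8))
        c=cen(cv2.convexHull(pts))
        f=lambda x: cen(cv2.convexHull(proj(n,np.vstack([np.c_[x+r*ci,np.full(60,z)] for z in zs])).astype(np.float32)))-c
        s=least_squares(f,x0,diff_step=1e-3); C[n,name]=s.x; print(n,name,s.x.round(4),st[b])
for n,l,mk,s,ox,oy in(('top',(470,152),(548,130),10,214,222),('scene',(187,150),(125,193),7,345,250)):
    f=lambda p:[ox+(p[0]+.5)/s-.5,oy+(p[1]+.5)/s-.5]
    c=C[n,'or']; L=back(n,f(l),.11 if n=='top' else .105)[0,:2]-c; m=back(n,f(mk),.08)[0,:2]-c
    d=C[n,'bl']-c
    print(n,'line',np.degrees(np.arctan2(*L[::-1])),np.hypot(*L),'mark',np.degrees(np.arctan2(*m[::-1])),np.hypot(*m),'standyaw',np.degrees(np.arctan2(*d[::-1]))-90,np.hypot(*d))
E
```

```text
top or [0.5002 0.1751] [259 236  14  14 128]
top bl [0.5183 0.299 ] [220 232  14  13 125]
top win [ 0.518  -0.1939] [372 228  21  21 339]
scene or [0.4973 0.1725] [364 259  15  16 169]
scene bl [0.5134 0.2955] [398 286  16  19 188]
scene win [ 0.5159 -0.197 ] [260 212  21  16 259]
top line 43.42693502253821 0.022815042718715782 mark -10.019564392022618 0.02942984557922624 standyaw -8.324043639871107 0.12515279461222473
scene line 38.829495253774176 0.022257959275796727 mark -3.05288697419098 0.03307848140162555 standyaw -7.452356709452815 0.12413591726542393
```

The rows are not in the units I measure in: shifts go in shares of 0.5 m and turns go in shares of pi rad. I convert before sending: -33.2 cm is -0.664, 28.4 cm is 0.568.

>>> {"op": "servo_tool", "data": {"moves": [[0.02,-0.024,0,0],[0.06,-0.07,0,0],[0.1,-0.116,0,0],[0.14,-0.164,0,0],[0.18,-0.21,0,0],[0.22,-0.258,0,0],[0.26,-0.304,0,0],[0.3,-0.35,0,0],[0.34,-0.398,0,0],[0.38,-0.444,0,0],[0.42,-0.49,-0.02,0],[0.46,-0.538,-0.04,0],[0.5,-0.584,-0.06,0],[0.536,-0.626,-0.08,0],[0.556,-0.65,-0.1,0],[0.568,-0.664,-0.12,0],[0.568,-0.664,-0.12,0],[0.568,-0.664,-0.12,0]], "claw": 0, "force": 40}}

```text
time: 1.6
ee_pos: [0.4985, 0.1742, 0.1707]
tcp_rot: [-179.9, -0.1, 156.9]
wrist_force: [-0.6, 0.5, 0.4]
opening: 0.0856
grasp_force: 0.0
```

In the tool's units: -9.1 cm is -0.182, -8.9 cm is -0.178.

>>> {"op": "servo_tool", "data": {"moves": [[0,0,-0.02,0],[0,0,-0.05,0],[0,0,-0.08,0],[0,0,-0.11,0],[0,0,-0.14,0],[0,0,-0.164,0],[0,0,-0.178,0],[0,0,-0.182,0],[0,0,-0.182,0],[0,0,-0.182,0],[0,0,-0.182,0]]}}

```text
time: 2.52
ee_pos: [0.4995, 0.1744, 0.0812]
tcp_rot: [179.9, 0.1, 157.0]
wrist_force: [-0.6, 1.0, 0.6]
opening: 0.0852
grasp_force: 0.0
```

>>> {"op": "servo_tool", "data": {"moves": [[0,0,0,0],[0,0,0,0],[0,0,0,0],[0,0,0,0],[0,0,0,0],[0,0,0,0],[0,0,0,0],[0,0,0,0],[0,0,0,0],[0,0,0,0],[0,0,0,0],[0,0,0,0]], "claw": 1, "force": 40}}

```text
time: 3.52
ee_pos: [0.4993, 0.1744, 0.0806]
tcp_rot: [180.0, 0.0, 157.0]
wrist_force: [0.7, 2.4, 5.3]
opening: 0.043
grasp_force: 40.7
```

```bash
python3 - <<'E'
from h import *
o=get_obs(); print(o['time'],o['q'],o['torque'],o['wrist_force'],o['opening'])
s=camera('scene')[:,:,::-1]; cv2.imwrite('pics/g1.png',crop('s',s,325,200,110,110,5))
E
```

```text
3.5167 [ 1.92432656e+01  1.80378885e+00 -9.90649025e+00  7.82428174e+01
  7.81572606e-03  4.22607932e+01] [ 0.47781459 -0.02408418 -0.02865715] [0.67869522 2.41913706 5.26950412] 0.04301571335613305
```

View pics/g1.png

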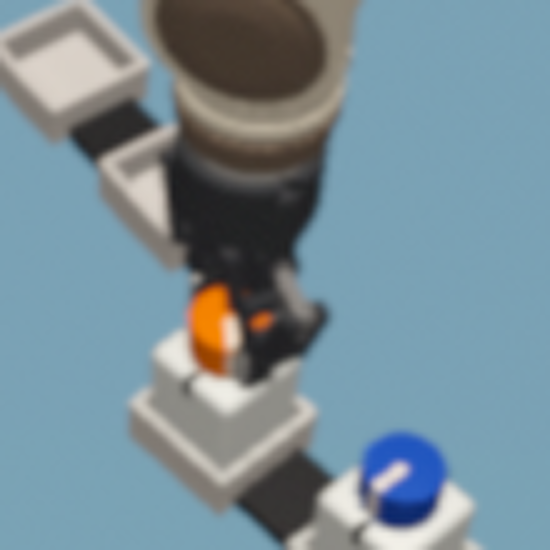

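The fingers have gripped the cap (opening 43 mm) and the jar is seated. Now I'll turn the cap clockwise, first to just short of the expected stop.

In the tool's units: -0.68 rad is -0.2165.

>>> {"op": "servo_tool", "data": {"moves": [[0,0,0,-0.0095],[0,0,0,-0.0286],[0,0,0,-0.0477],[0,0,0,-0.0668],[0,0,0,-0.0859],[0,0,0,-0.105],[0,0,0,-0.1241],[0,0,0,-0.1432],[0,0,0,-0.1623],[0,0,0,-0.1814],[0,0,0,-0.1974],[0,0,0,-0.2101],[0,0,0,-0.2165],[0,0,0,-0.2165],[0,0,0,-0.2165]]}}

```text
time: 4.82
ee_pos: [0.4996, 0.1745, 0.0808]
tcp_rot: [179.9, -0.0, 118.0]
wrist_force: [1.3, 3.1, 6.3]
opening: 0.0428
grasp_force: 40.8
```

```bash
python3 -c "
from h import *
o=get_obs(); print(o['time'],o['tcp_rot'],o['torque'],o['wrist_force'],o['opening'])"
```

```text
4.8167 [ 1.79911711e+02 -4.73533172e-03  1.18012563e+02] [ 0.533813   -0.21533453  0.026254  ] [1.30865745 3.13505408 6.30233459] 0.04275144645299061
```

In the tool's units: -0.12 rad is -0.0382.

>>> {"op": "servo_tool", "data": {"moves": [[0,0,0,-0.0064],[0,0,0,-0.0159],[0,0,0,-0.0255],[0,0,0,-0.0318],[0,0,0,-0.0382],[0,0,0,-0.0382],[0,0,0,-0.0382]]}}

```text
time: 5.4
ee_pos: [0.4996, 0.1746, 0.0808]
tcp_rot: [179.9, -0.0, 111.1]
wrist_force: [1.8, 2.5, 5.5]
opening: 0.0429
grasp_force: 40.8
```

```bash
python3 -c "
from h import *
o=get_obs(); print(o['time'],o['tcp_rot'],o['torque'],o['wrist_force'],o['opening'])"
```

```text
5.4 [ 1.79907405e+02 -2.42317550e-02  1.11146522e+02] [ 0.62358745 -0.14790796 -0.02562108] [1.82384163 2.54971798 5.48387519] 0.04294886232476018
```

In the tool's units: -0.08 rad is -0.0255.

>>> {"op": "servo_tool", "data": {"moves": [[0,0,0,-0.0064],[0,0,0,-0.0127],[0,0,0,-0.0191],[0,0,0,-0.0255],[0,0,0,-0.0255]]}}

```text
time: 5.82
ee_pos: [0.4997, 0.1747, 0.0808]
tcp_rot: [179.9, -0.0, 106.5]
wrist_force: [1.4, 3.8, 5.8]
opening: 0.0432
grasp_force: 40.8
```

```bash
python3 -c "
from h import *
o=get_obs(); print(o['time'],o['tcp_rot'],o['torque'],o['wrist_force'],o['opening'])"
```

```text
5.8167 [ 1.79902616e+02 -3.65318427e-02  1.06502231e+02] [ 0.70113546 -0.11418093  0.03811671] [1.41599584 3.82662125 5.79061138] 0.043150627226613704
```

In the tool's units: -0.08 rad is -0.0255.

>>> {"op": "servo_tool", "data": {"moves": [[0,0,0,-0.0064],[0,0,0,-0.0127],[0,0,0,-0.0191],[0,0,0,-0.0255],[0,0,0,-0.0255]]}}

```text
time: 6.23
ee_pos: [0.4998, 0.1755, 0.0809]
tcp_rot: [179.9, -0.1, 102.0]
wrist_force: [3.0, 8.1, 4.4]
opening: 0.0426
grasp_force: 40.7
```

```bash
python3 -c "
from h import *
o=get_obs(); print(o['time'],o['tcp_rot'],o['torque'],o['wrist_force'],o['opening'])
s=camera('scene')[:,:,::-1]; cv2.imwrite('pics/g2.png',crop('s',s,325,200,110,110,5))"
```

```text
6.2333 [ 1.79870457e+02 -1.24592707e-01  1.02014090e+02] [ 1.57050263 -0.39157535  0.99781228] [3.0427635  8.05698256 4.40234582] 0.042636084693646416
```

View pics/g2.png

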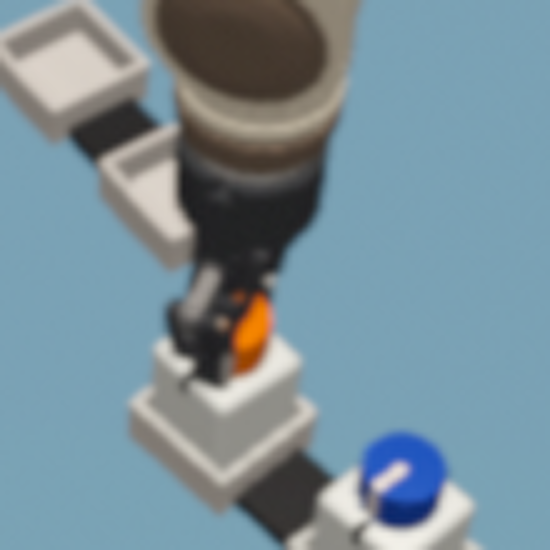

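The torque jumped to 1.0 N m after 0.96 rad in total, so the cap is at its stop and the jar is against the pocket. I'll firm up the grip, ease off a little so the jar isn't wedged, and start the lift.

In the tool's units: 0.04 rad is 0.0127.

>>> {"op": "servo_tool", "data": {"moves": [[0,0,0,0],[0,0,0,0],[0,0,0,0],[0,0,0,0.0064],[0,0,0,0.0127],[0,0,0,0.0127],[0,0,0,0.0127]], "force": 70}}

```text
time: 6.87
ee_pos: [0.4997, 0.1752, 0.0811]
tcp_rot: [179.9, -0.1, 104.3]
wrist_force: [1.5, 4.9, 6.9]
opening: 0.0424
grasp_force: 70.1
```

```bash
python3 -c "
from h import *
o=get_obs(); print(o['time'],o['tcp_rot'],o['ee_pos'],o['torque'],o['wrist_force'],o['opening'])"
```

```text
6.8667 [ 1.79877912e+02 -1.01891049e-01  1.04294040e+02] [0.49968419 0.1751578  0.08113182] [ 1.32997905 -0.10106668  0.08808593] [1.50585243 4.94343587 6.86628961] 0.04237947582322337
```

In the tool's units: 11.5 cm is 0.23, 11.3 cm is 0.226.

>>> {"op": "servo_tool", "data": {"moves": [[0,0,0.004,0],[0,0,0.012,0],[0,0,0.022,0],[0,0,0.034,0],[0,0,0.048,0],[0,0,0.064,0],[0,0,0.08,0],[0,0,0.096,0],[0,0,0.112,0],[0,0,0.128,0],[0,0,0.144,0],[0,0,0.16,0],[0,0,0.176,0],[0,0,0.192,0],[0,0,0.206,0],[0,0,0.218,0],[0,0,0.226,0],[0,0,0.23,0],[0,0,0.23,0],[0,0,0.23,0]]}}

```text
time: 8.53
ee_pos: [0.499, 0.1742, 0.195]
tcp_rot: [-180.0, 0.0, 104.3]
wrist_force: [0.0, -0.5, -3.1]
opening: 0.042
grasp_force: 72.2
```

```bash
python3 -c "
from h import *
o=get_obs(); print(o['time'],o['tcp_rot'],o['ee_pos'],o['torque'],o['wrist_force'],o['opening'])
s=camera('scene')[:,:,::-1]; cv2.imwrite('pics/g3.png',crop('s',s,325,170,110,140,4))"
```

```text
8.5333 [-1.79978717e+02  1.20634664e-03  1.04267174e+02] [0.49904434 0.1741906  0.19501751] [-0.01603187 -0.00674812 -0.08380796] [ 0.01741562 -0.52720226 -3.14123724] 0.04197305489115432
```

View pics/g3.png

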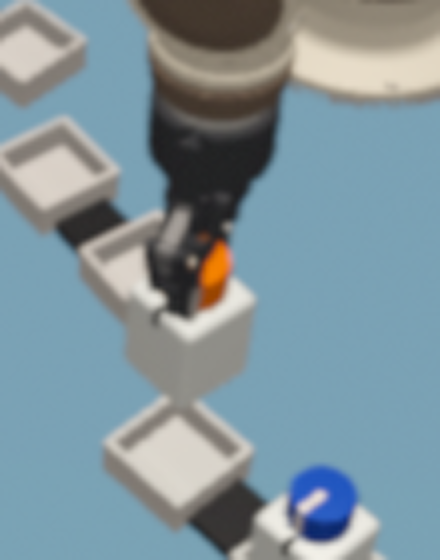

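The jar is out of the stand, upright, and held by its cap. I'll carry it over to the window.

In the tool's units: -34.2 cm is -0.684, -32.8 cm is -0.656.

>>> {"op": "servo_tool", "data": {"moves": [[0,-0.006,0,0],[0.002,-0.02,0,0],[0.002,-0.04,0,0],[0.004,-0.068,0,0],[0.004,-0.102,0,0],[0.006,-0.14,0,0],[0.008,-0.18,0,0],[0.01,-0.22,0,0],[0.012,-0.26,0,0],[0.014,-0.3,0,0],[0.016,-0.34,0,0],[0.018,-0.38,0,0],[0.02,-0.42,0,0],[0.022,-0.46,0,0],[0.024,-0.5,0,0],[0.026,-0.54,0,0],[0.028,-0.58,0,0],[0.03,-0.62,0,0],[0.032,-0.656,0,0],[0.034,-0.684,0,0]]}}

```text
time: 10.25
ee_pos: [0.5155, -0.17, 0.1952]
tcp_rot: [-180.0, 0.0, 104.2]
wrist_force: [0.6, 0.7, -3.1]
opening: 0.0425
grasp_force: 72.2
```

In the tool's units: -2.8 cm is -0.056, -2.7 cm is -0.054.

>>> {"op": "servo_tool", "data": {"moves": [[0,-0.02,0,0],[0.002,-0.036,0,0],[0.002,-0.048,0,0],[0.002,-0.054,0,0],[0.002,-0.056,0,0],[0.002,-0.056,0,0],[0.002,-0.056,0,0],[0.002,-0.056,0,0],[0.002,-0.056,0,0],[0.002,-0.056,0,0]]}}

```text
time: 11.08
ee_pos: [0.5171, -0.1955, 0.1953]
tcp_rot: [180.0, 0.0, 104.3]
wrist_force: [0.1, 0.5, -3.1]
opening: 0.0423
grasp_force: 72.2
```

```bash
python3 - <<'E'
from h import *
o=get_obs(); print(o['time'],o['tcp_rot'],o['ee_pos'],o['qd'].round(2),o['torque'],o['wrist_force'],o['opening'])
s=camera('scene')[:,:,::-1].copy(); t=camera('top')[:,:,::-1].copy()
S=crop('s',s,215,110,100,150,4); T=crop('t',t,325,170,100,150,4)
# predicted jar body corners at yaw -7.8 deg, and window centre
y=np.radians(-7.8); R=np.array([[np.cos(y),-np.sin(y)],[np.sin(y),np.cos(y)]]); c=np.array([.517,-.1955])
for n,im,ox,oy in(('scene',S,215,110),('top',T,325,170)):
    for z in(.12,.195):
        p=proj(n,[[*(c+R@np.array(v)*.03),z] for v in((1,1),(1,-1),(-1,-1),(-1,1))])
        cv2.polylines(im,[((p-[ox,oy]+.5)*4).astype(int)],True,(0,0,255),1)
cv2.imwrite('pics/f.png',np.hstack([S,T]))
E
```

```text
11.0833 [1.79994836e+02 1.01842892e-03 1.04288698e+02] [ 0.5171385  -0.19552243  0.19534039] [-0.12  0.02 -0.04 -0.03 -0.04 -0.01] [-0.00369292  0.06436911 -0.02555033] [ 0.05428086  0.48635249 -3.09110264] 0.042332518125875754
```

View pics/f.png

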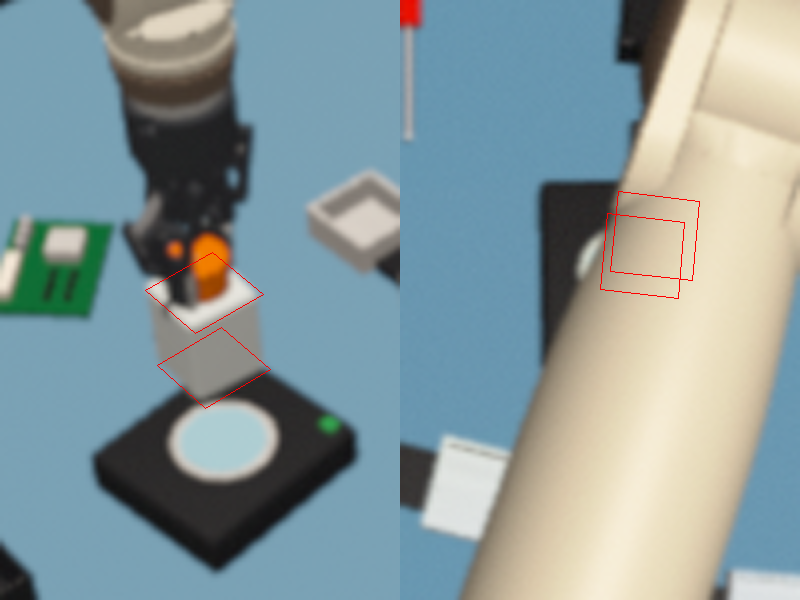

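```bash
python3 -c "
from workcell import *
print(job_done())"
```

```text
the job is handed in; nothing more can be done
None
```

The job is handed in: I turned the orange cap clockwise until the torque jumped to about 1 N m at its stop, then lifted the jar out upright and held it level over the reader window, its underside about 8 cm above the glass. The whole run took about 11 s of the 48 s allowed. The gripper hid the cap's white line at the end, so I judged tightness by torque rather than by seeing the line meet the mark.

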